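# Hold a reel down on a spring spindle for pinning

### The arm

A 6-joint arm with a two-finger parallel gripper is mounted at the origin on the work surface. World frame = base frame: x ahead of the robot, y to its left, z up, the work surface at z = 0. Lengths are in m, angles in rad, forces in N, time in s.
With the tool pointing down it reaches from about 0.375 to 0.975 m from the base axis. Payload 3.8 kg.
Tool frame: the origin (TCP) lies midway between the tips of the shut fingers; the grasp point (between the pads) lies 19 mm behind it; z points along the fingers, y is the line along which they close (so a half turn about z gives the same grasp; the last joint's range is limited). The gripper opens to 85 mm and grips with 20 to 120 N. Pads are 22 mm wide; open, the fingers measure 114 mm over their backs; the gripper's body (76 mm by 85 mm) begins 54 mm behind the grasp point. The pads swing forward as they close: fully open they stand 13 mm farther back than shut.
Start: joints at [1.238, 0.264, 1.604, -0, 1.274, -0.037], TCP at [0.197, 0.646, 0.231] pointing down, gripper open.
Joint ranges: [-2.63, 2.63], [-0.94, 2.18], [0.31, 2.57], [-1.31, 4.45], [0, 2.66], [-2.55, 2.55]. Speed limits (rad/s): [2.57, 2.57, 3.14, 3.14, 3.14, 3.14].

### API

Orientations are given as a rotation vector (axis times angle).
In Python, from workcell import * gives the robot as it stands. The module is installed in compiled form; this text tells all that it offers.
- The arm moves only by the tool apply_moves, never from a script. Its arguments are lists of equal length, an entry for each row: "fingers": the opening, from 0 (shut) to 1 (fully open); "travel": the shift along the tool's x, y, z normalised to -1 to 1, where 1 is 0.05 m, a list of three; "rotation": the turn, a rotation vector about the tool's x, y, z normalised to -1 to 1, where 1 is 6 degrees, a list of three. In form: {"fingers": [fingers, ...], "travel": [[dx, dy, dz], ...], "rotation": [[ax, ay, az], ...]}. A call has 1 to 12 rows; each row shifts and turns the commanded pose from where the row before left it, along the tool's axes as they then stand; what a row does not reach is not made up. A row lasts 1/10 s, in which the tool goes at most 50 mm and 8.59 degrees, less where a joint would pass 70% of its speed; a pose out of reach is approached as far as the arm can. A call with a number of a shift or a turn outside -1 to 1 is refused whole. A call with a gripper value outside its range is refused whole. The fingers move at their own pace and stop on an object; "newtons" is the grip in N (left out, the last holds). Time passes only in rows, so rows that do not move let the fingers close. It gives the time, the measured TCP pose, the force, the opening and the grip force at its end, in the units of the state.
- read_state(): the state, without advancing time (a new reading comes with each control period).
- read_camera(name): name is "scene" or "side" or "wrist"; returns a dict with "image" (480x640x3 uint8, red, green, blue), "fx", "fy", "cx", "cy" (pixels), "k1" (the pictures are not rectified: a ray, as slopes to the right and down, at radius r is drawn at 1 + k1 r^2 times it, then the intrinsics apply), "extrinsics" (4x4, takes a point from world to camera coordinates). Camera axes: x right, y down, z forward; pixel columns grow to the right and rows downward; lengths in m; the calibration is good to about 2 mm. A picture is of the moment at which its call begins. There is no depth.
- finish_job(): hands the job in; it is judged then, once.
Trained networks look in the newest picture that a camera, given by its name, has taken for a name from the list of things; names that differ only in an ending like _2 or _b are one class to them, and where a whole thing is asked for, a point or a joint stands for the part that bears it (a point fixed in the world has none). Each returns a list of dicts, best first, with "p" (0 to 1); they miss things now and then, are a little off and sometimes report something else, mostly with a low value. They report only what shows in the picture. A call takes as long as a camera call.
- regions_of(camera, name): "mask" (480x640 bool, what is visible of it) and "bbox" ([left, top, width, height] in pixels, round what is visible of it).
- tip_of(camera, name): "location" ([column, row] in pixels: a listed point, or the origin of a listed thing).
The state is a dict: "time": time; "q": joint angles; "joint_vel": joint speeds; "joint_torque": joint torques, N m; "tool_pos": TCP position; "tcp_rot": TCP orientation; "wrist_force": force on the tool from outside, world axes, zero at the start; "torque": the same for the moment, N m; "width": opening from 0.0 (shut) to 1.0 (fully open); "grip_force": force on a finger pad.
Only numpy, scipy, OpenCV 4.12 (cv2) and the standard library are available. Lean on these libraries where they do the work, as an engineer would, in place of code of your own. Each camera call takes 0.05 s, during which the arm holds its last target. There are 200 camera calls.

### The job

Two empty wooden reels stand on the bench: lower the taller one, neck up, onto the upright spindle of the reel stand, and press it down evenly against the spring disc with a steady force of about 12 newtons, so that the pin hole in the spindle shows above the neck and I can put the cross pin through. Do not slam it down, and leave everything else on the bench where it is. Finish while still holding the reel pressed down: do not let go, I will tell you when the pin is in.

Things in the scene. Friction and masses are not known exactly. Their poses are not given: they have to be found in the camera images.
- tall_reel: the taller of two plain wooden reels, upright on the bench, 90 mm tall. Origin: centre of its underside, z up along its bore. Lower flange 76 mm across, 8 mm thick; barrel 44 mm across; upper flange 76 mm across, z = 48 to 56 mm; then a round neck 36 mm across, z = 56 to 90 mm, to grip from above. A straight bore 17 mm in diameter runs right through. 0.15 to 0.31 kg
- short_reel: the other wooden reel, alike but only 60 mm tall (upper flange ends at 26 mm, same neck and bore); stands upright; origin: centre of its underside; not needed. The two reels may stand in either order
- stand: the reel stand, fixed to the bench: plywood base plate 240 x 140 mm, 20 mm thick, with an upright steel spindle 12 mm in diameter. Origin: on the bench surface under the spindle; z up. The plate reaches from x = -70 to +170 mm and y = -70 to +70 mm; a guide post with a small roller, 16 mm thick, up to 30 mm wide and 111 mm high, stands at x = +145 mm
- spindle_tip (a point): centre of the spindle's tip, 158 mm above the bench; the top 12 mm taper to 5 mm across. The dark cross pin hole, 5 mm, is 143 mm above the bench
- spring_disc: round steel disc 64 mm across around the spindle, carried by a coil spring; origin: centre of its top face, on which the reel's underside rests, 55 mm above the bench when free. It slides straight down by at most 13 mm; the spring takes 1.5 N for each mm (12 N between reel and disc, reel weight included, at 8 mm; it hits bottom at about 20 N)
- jar: closed glass jar 64 mm across, 85 mm high; origin: centre of its underside; bystander
- offcut: dark wood offcut 70 x 45 x 30 mm; origin: centre of its underside; bystander
- screwdriver: screwdriver lying on the bench, its length along its x; bystander
- hammer: hammer lying on the bench, its length along its x; bystander
- mug: white mug 80 mm across, 95 mm high, standing; origin: centre of its underside; bystander
- wrench: steel wrench lying on the bench, its length along its x; bystander

How it is judged:
On the way, in this order (a step that is already met when the one before it is completed fails the run):
1. the tall reel, held and upright, is threaded at least 50 mm onto the spindle (horizontal distance between tall_reel and spindle_tip below 0.006 m and angle between tall_reel's own z axis and vertical below 0.12 rad and z of tall_reel in the frame of stand below 0.108 m and contact force between the fingers and tall_reel above 1 N), for 0.1 s.
2. the reel is pressed on the spring disc with 8 to 16 N without a break (horizontal distance between tall_reel and spindle_tip below 0.006 m and angle between tall_reel's own z axis and vertical below 0.12 rad and contact force between tall_reel and spring_disc between 8 and 16 N and contact force between the fingers and tall_reel above 3 N), for 0.3 s.
At the end, for the whole second after the job is handed in: the tall reel is on the spindle (axis within 6 mm, tilt under 0.12 rad), the robot's fingers still hold or press it (over 3 N), it is at rest (under 10 mm/s), and it bears on the spring disc with 8 to 16 N (all of step 2 and linear speed of tall_reel below 0.01 m/s); the arm keeps its last pose, push and grip.
It fails at once if the reel is slammed or rammed on the disc (over 25 N) (contact force between tall_reel and spring_disc above 25 N).
It fails at once if any of the other loose things is moved by more than 30 mm (distance of any of short_reel, jar, offcut, screwdriver, hammer, mug, wrench from where it was at the start of the episode above 0.03 m).
It also fails if it takes over 54 s, if anything falls off the work surface, if the arm or the gripper's body presses on something with over 40 N, if the wrist force passes 120 N, or if a joint passes its speed limit or range.

## Working session

There is one attempt and no reset: what is moved stays moved. The work goes in short steps, Python scripts to look and compute and a tool call to move; the robot and the scene stay as the last step left them, time stands still between calls to the robot, and variables do not carry over. Pictures are saved under pics/ and viewed, at most 10 in all, crops included, and the job is handed in when it is done.

Besides the shell and the picture viewer there is one more tool, called as name(argument=value, ...) on one line, values as JSON. apply_moves: Moves the arm, as the interface text tells. Scaled input: -1 to 1 covers 0.05 m each way for a shift and 6 degrees each way for a turn. Its arguments: {"type":"object","properties":{"fingers":{"type":"array","items":{"type":"number"}},"travel":{"type":"array","items":{"type":"array","items":{"type":"number"}}},"rotation":{"type":"array","items":{"type":"array","items":{"type":"number"}}},"newtons":{"type":"number"}},"required":["fingers","travel","rotation"]}

```bash
mkdir -p pics; cat > h.py <<'E'
from workcell import *
import numpy as np, cv2
from scipy.spatial.transform import Rotation as R
def ray(c,uv):
    K=np.array([[c["fx"],0,c["cx"]],[0,c["fy"],c["cy"]],[0,0,1.]])
    n=cv2.undistortPoints(np.array([[uv]],float),K,np.array([c["k1"],0,0,0,0.]))[0,0]
    E=np.array(c["extrinsics"]); o=-E[:3,:3].T@E[:3,3]; d=E[:3,:3].T@np.array([n[0],n[1],1]); return o,d/np.linalg.norm(d)
def onz(c,uv,z):
    o,d=ray(c,uv); return o+d*(z-o[2])/d[2]
def proj(c,P):
    E=np.array(c["extrinsics"]); K=np.array([[c["fx"],0,c["cx"]],[0,c["fy"],c["cy"]],[0,0,1.]])
    return cv2.projectPoints(np.array(P,float).reshape(-1,3),cv2.Rodrigues(E[:3,:3])[0],E[:3,3],K,np.array([c["k1"],0,0,0,0.]))[0][:,0]
def tri(rs):
    A=sum(np.eye(3)-np.outer(d,d) for o,d in rs); b=sum((np.eye(3)-np.outer(d,d))@o for o,d in rs)
    p=np.linalg.solve(A,b); return p,[np.linalg.norm((np.eye(3)-np.outer(d,d))@(p-o)) for o,d in rs]
E
python3 - <<'E'
from h import *
s=read_state(); print({k:np.round(v,3) for k,v in s.items()})
C={}
for n in ("scene","side"):
    c=C[n]=read_camera(n); cv2.imwrite(f"pics/{n}0.png",c["image"][...,::-1])
    print(n,np.round(-np.array(c["extrinsics"])[:3,:3].T@np.array(c["extrinsics"])[:3,3],3),c["fx"],c["k1"])
    for o in ("tall_reel","short_reel","spindle_tip","spring_disc","stand","jar","offcut","screwdriver","hammer","mug","wrench"):
        z={"spindle_tip":.158,"spring_disc":.055}.get(o,0)
        for t in tip_of(n,o)[:2]: print(o,round(t["p"],2),np.round(t["location"]),np.round(onz(c,t["location"],z),3))
E
```

```text
{'time': np.float64(0.0), 'q': array([ 1.238,  0.265,  1.605,  0.   ,  1.274, -0.037]), 'joint_vel': array([-0.   ,  0.   ,  0.001, -0.   , -0.003,  0.   ]), 'joint_torque': array([-1.0000e-03, -5.1512e+01, -3.6731e+01, -0.0000e+00,  1.3000e-02,
       -0.0000e+00]), 'tool_pos': array([0.197, 0.645, 0.23 ]), 'tcp_rot': array([-4.630e-01, -3.107e+00,  3.000e-03]), 'wrist_force': array([-0.326,  0.37 ,  0.526]), 'torque': array([-0.028,  0.012,  0.02 ]), 'grip_force': np.float64(0.0), 'width': np.float64(0.998)}
scene [1.374 0.182 1.036] 527.8155161575935 -0.1232454759690606
tall_reel 0.66 [245. 266.] [ 0.587 -0.191  0.   ]
short_reel 0.76 [210. 231.] [ 0.495 -0.324  0.   ]
short_reel 0.72 [490. 247.] [0.349 0.418 0.   ]
spindle_tip 0.78 [394. 219.] [0.478 0.153 0.158]
spring_disc 0.8 [391. 244.] [0.464 0.159 0.055]
jar 0.7 [260. 312.] [ 0.71 -0.11  0.  ]
offcut 0.67 [312. 221.] [ 0.387 -0.069  0.   ]
screwdriver 0.77 [205. 286.] [ 0.673 -0.265  0.   ]
hammer 0.67 [494. 317.] [0.577 0.436 0.   ]
hammer 0.34 [262. 310.] [ 0.703 -0.107  0.   ]
mug 0.6 [492. 246.] [0.344 0.422 0.   ]
wrench 0.91 [156. 225.] [ 0.516 -0.477  0.   ]
side [-0.156  1.049  0.829] 499.9755498565497 -0.10143838105792723
tall_reel 0.56 [335. 244.] [ 0.566 -0.193  0.   ]
tall_reel 0.17 [386. 218.] [ 0.511 -0.465  0.   ]
short_reel 0.81 [376. 231.] [ 0.495 -0.347  0.   ]
short_reel 0.74 [365. 278.] [ 0.385 -0.069  0.   ]
spindle_tip 0.97 [302. 258.] [0.461 0.154 0.158]
spring_disc 0.74 [300. 286.] [0.478 0.138 0.055]
stand 0.64 [299. 305.] [0.473 0.148 0.   ]
offcut 0.59 [365. 277.] [ 0.389 -0.077  0.   ]
offcut 0.42 [200. 353.] [0.559 0.443 0.   ]
screwdriver 0.48 [321. 226.] [ 0.671 -0.27   0.   ]
hammer 0.62 [198. 351.] [0.567 0.441 0.   ]
wrench 0.45 [386. 218.] [ 0.512 -0.462 -0.   ]
```

View pics/scene0.png

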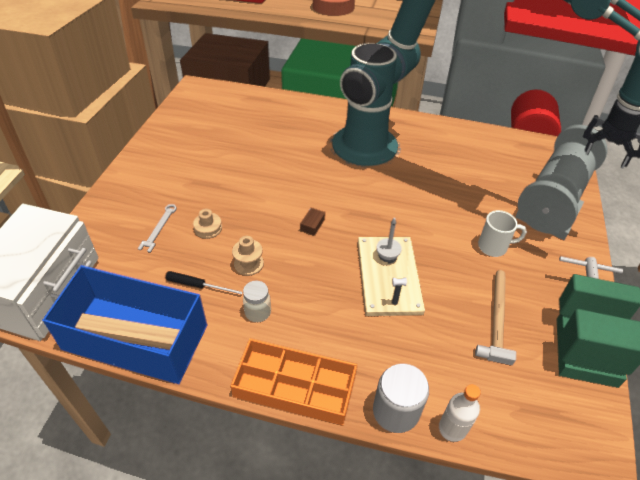

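View pics/side0.png

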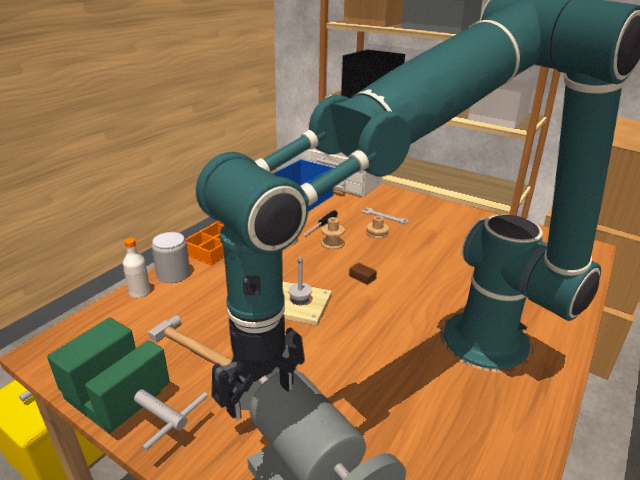

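Scene picture: the tall reel is at about (247,255), the short reel at (207,224) and the spindle at (391,240) with the guide post in front of it at (399,291). The side picture agrees: tall reel (333,233), short reel (377,228), spindle (300,280). I'll square the tool to the world axes, lift, and move towards the tall reel.

apply_moves(fingers=[1,1,1,1,1,1,1,1,1,1,1,1], travel=[[0,0,-0.5],[0,0,-0.5],[0,0,-0.5],[-0.315,-0.7,0],[-0.315,-0.7,0],[-0.315,-0.7,0],[-0.315,-0.7,0],[-0.315,-0.7,0],[-0.315,-0.7,0],[-0.315,-0.7,0],[-0.315,-0.7,0],[-0.315,-0.7,0]], rotation=[[0,0,-0.942],[0,0,-0.942],[0,0,-0.942],[0,0,0],[0,0,0],[0,0,0],[0,0,0],[0,0,0],[0,0,0],[0,0,0],[0,0,0],[0,0,0]])

```text
time: 2.4
tool_pos: [0.3389, 0.3293, 0.3065]
tcp_rot: [-0.001, 3.141, 0.001]
wrist_force: [0.8, -0.4, 0.1]
width: 1.0
grip_force: 0.0
```

apply_moves(fingers=[1,1,1,1,1,1,1,1,1,1,1,1], travel=[[-0.315,-0.7,0],[-0.315,-0.7,0],[-0.315,-0.7,0],[-0.315,-0.7,0],[-0.315,-0.7,0],[-0.315,-0.7,0],[-0.315,-0.7,0],[-0.315,-0.7,0],[-0.315,-0.7,0],[-0.315,-0.7,0],[-0.315,-0.7,0],[-0.315,-0.7,0]], rotation=[[0,0,0],[0,0,0],[0,0,0],[0,0,0],[0,0,0],[0,0,0],[0,0,0],[0,0,0],[0,0,0],[0,0,0],[0,0,0],[0,0,0]])

```text
time: 3.6
tool_pos: [0.528, -0.0909, 0.3065]
tcp_rot: [0.0, 3.141, -0.0]
wrist_force: [0.4, 1.9, -0.1]
width: 1.001
grip_force: 0.0
```

apply_moves(fingers=[1,1,1,1], travel=[[-0.315,-0.7,0],[-0.315,-0.7,0],[-0.315,-0.6,0],[0,0,0]], rotation=[[0,0,0],[0,0,0],[0,0,0],[0,0,0]])

```text
time: 4.0
tool_pos: [0.576, -0.1929, 0.3056]
tcp_rot: [0.005, 3.142, -0.002]
wrist_force: [-0.1, -0.4, -0.2]
width: 0.995
grip_force: 0.0
```

```bash
python3 - <<'E'
from h import *
print(read_state()["tool_pos"])
rr=[];sp=[]
for n in ("wrist","scene","side"):
    c=read_camera(n); 
    if n=="wrist": cv2.imwrite(f"pics/{n}1.png",c["image"][...,::-1])
    E=np.array(c["extrinsics"]);print(n,np.round(-E[:3,:3].T@E[:3,3],3),np.round(E[2,:3],2))
    for o,z in (("tall_reel",0),("spindle_tip",.158),("short_reel",0)):
        for t in tip_of(n,o)[:2]:
            print(o,round(t["p"],2),np.round(t["location"]),np.round(onz(c,t["location"],z),4))
        for t in regions_of(n,o)[:2]: print("  reg",round(t["p"],2),t["bbox"],t["mask"].sum())
E
```

```text
[ 0.57600094 -0.19294554  0.30563548]
wrist [ 0.508 -0.194  0.448] [ 0.27 -0.   -0.96]
tall_reel 0.64 [328. 182.] [ 0.5767 -0.1868  0.    ]
  reg 0.91 [285.0, 148.0, 81.9, 83.4] 5375
  reg 0.64 [586.4, 12.6, 51.3, 245.5] 9589
short_reel 0.97 [177.  91.] [ 0.484  -0.3375  0.    ]
  reg 0.86 [125.2, 52.5, 89.8, 83.8] 5578
scene [1.374 0.182 1.036] [-0.66 -0.16 -0.73]
tall_reel 0.74 [249. 266.] [ 0.5833 -0.1804  0.    ]
  reg 0.64 [232.1, 240.1, 33.2, 37.9] 998
spindle_tip 0.88 [396. 220.] [0.4791 0.1601 0.158 ]
  reg 0.76 [358.4, 219.3, 67.6, 91.7] 4462
short_reel 0.87 [211. 231.] [ 0.4966 -0.3225  0.    ]
  reg 0.72 [192.5, 214.4, 29.3, 23.0] 624
side [-0.156  1.049  0.829] [ 0.47 -0.73 -0.49]
tall_reel 0.94 [328. 243.] [ 0.5898 -0.1849  0.    ]
  reg 0.96 [318.9, 215.3, 24.8, 33.3] 541
  reg 0.37 [232.3, 257.9, 101.3, 68.2] 3404
spindle_tip 0.87 [300. 258.] [0.4658 0.1567 0.158 ]
  reg 0.97 [232.5, 257.2, 100.7, 70.1] 3463
short_reel 0.9 [376. 232.] [ 0.4924 -0.3439  0.    ]
  reg 0.85 [366.7, 215.5, 22.5, 22.3] 351
```

View pics/wrist1.png

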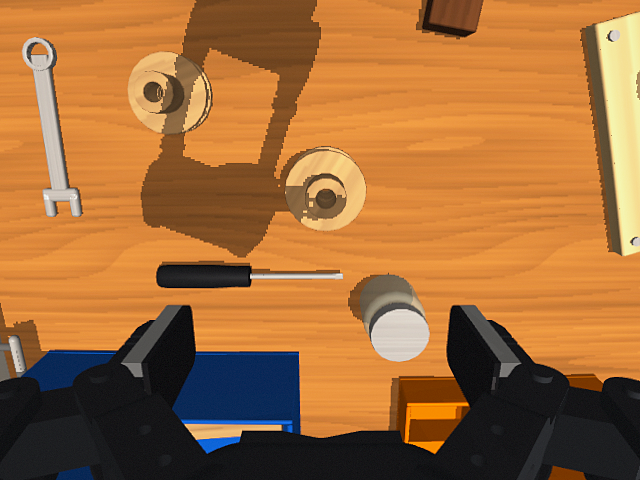

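The wrist view shows the tall reel with its bore mouth at about (326,198) and its flange centred near (326,190). The jar, at (400,330), and the screwdriver are clear of it.

```bash
cat >> h.py <<'E'
from scipy.optimize import least_squares
def outline(x,y,z0,c,tall=True):
    a=np.linspace(0,2*np.pi,60,endpoint=False); m=np.zeros((480*4,640*4),np.uint8); 
    for r,z1,z2 in ((38,0,8),(22,8,48),(38,48,56),(18,56,90)):
        P=np.concatenate([np.c_[x+r*1e-3*np.cos(a),y+r*1e-3*np.sin(a),0*a+z0+z*1e-3] for z in (z1,z2)])
        h=cv2.convexHull(((proj(c,P)+.5)*4).astype(np.int32)); cv2.fillConvexPoly(m,h,1)
    return m
def fitreel(c,mask,x,y,z0=0):
    M=cv2.resize(mask.astype(np.uint8),(2560,1920),interpolation=cv2.INTER_NEAREST)
    from scipy.optimize import minimize
    f=lambda p:1-(lambda m:(m&M).sum()/(m|M).sum())(outline(p[0]/1e3,p[1]/1e3,z0,c))
    r=minimize(f,[x*1e3,y*1e3],method="Nelder-Mead",options=dict(initial_simplex=[[x*1e3,y*1e3],[x*1e3+6,y*1e3],[x*1e3,y*1e3+6]],xatol=.1,fatol=1e-4))
    return r.x,1-r.fun
E
python3 - <<'E'
from h import *
c=read_camera("wrist"); print("bore",onz(c,(326,198),.09))
g=cv2.cvtColor(c["image"],cv2.COLOR_RGB2GRAY)[185:212,312:341]; 
b=(g<g.min()+35).astype(np.uint8); n,l,st,ce=cv2.connectedComponentsWithStats(b); i=1+st[1:,4].argmax(); print(st[i],ce[i]+[312,185],onz(c,ce[i]+[312,185],.09))
for n in ("wrist","scene","side"):
    c=read_camera(n); print(n,fitreel(c,regions_of(n,"tall_reel")[0]["mask"],.577,-.19))
E
```

```text
bore [ 0.57507879 -0.18592717  0.09      ]
[  0   6  20  19 220] [321.15       199.75909091] [ 0.57658921 -0.1900342   0.09      ]
wrist (array([ 576.59301162, -190.35977221]), np.float64(0.9644579064992229))
scene (array([ 577.47656631, -184.65467644]), np.float64(0.9314264981556509))
side (array([ 576.08239126, -191.675282  ]), np.float64(0.8927350427350428))
```

apply_moves(fingers=[1,1,1,1], travel=[[0,0.1,0.7],[0,0,0.7],[0,0,0.7],[0,0,0]], rotation=[[0,0,0],[0,0,0],[0,0,0],[0,0,0]])

```text
time: 5.8
tool_pos: [0.5708, -0.1827, 0.1951]
tcp_rot: [0.0, -3.131, -0.006]
wrist_force: [-1.3, -0.7, -0.3]
width: 1.001
grip_force: 0.0
```

```bash
python3 - <<'E'
from h import *
print(read_state()["tool_pos"],read_state()["tcp_rot"])
c=read_camera("wrist"); im=c["image"][...,::-1].copy()
r=regions_of("wrist","tall_reel")[0]; print(r["p"],r["bbox"]); f=fitreel(c,r["mask"],.577,-.19); print(f)
x,y=f[0]/1e3
a=np.linspace(0,2*np.pi,40)
for rr,z in ((18,.09),(8.5,.09),(38,.056)):
    p=proj(c,np.c_[x+rr*1e-3*np.cos(a),y+rr*1e-3*np.sin(a),0*a+z]); cv2.polylines(im,[p.astype(int)],True,(255,0,0),1)
u,v=proj(c,[x,y,.09])[0].astype(int); k=im[max(0,v-90):v+90,u-120:u+120]; cv2.imwrite("pics/w2.png",cv2.resize(k,None,fx=3,fy=3,interpolation=0)); print(u,v,k.shape)
E
```

```text
[ 0.57083583 -0.18274615  0.19505475] [ 3.53522714e-04 -3.13085265e+00 -6.15484462e-03]
0.82 [255.4, 164.6, 108.5, 118.2]
(array([ 576.60885525, -190.36357307]), np.float64(0.9650805903218099))
309 243 (180, 240, 3)
```

View pics/w2.png

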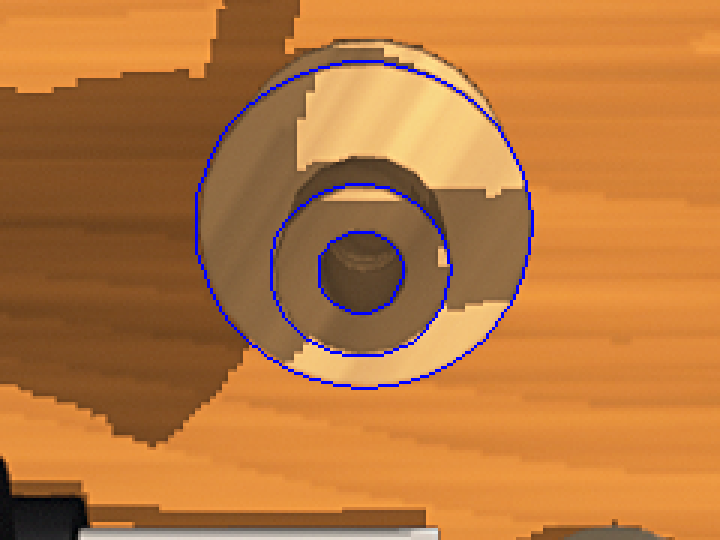

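The overlay sits exactly on the neck and bore, so the reel is at (0.5766, -0.1904). The arm has drifted a little, so I'll compute the correction.

```bash
cat >> h.py <<'E'
def go(pos,rv=(0,np.pi,0)):
    s=read_state(); Rc=R.from_rotvec(s["tcp_rot"]); Rt=R.from_rotvec(rv)
    print("pos",np.round(s["tool_pos"],4),"rot units",np.round(np.degrees((Rc.inv()*Rt).as_rotvec())/6,3),"travel units (cur axes)",np.round(Rc.inv().apply(np.array(pos)-s["tool_pos"])/.05,3),"(target axes)",np.round(Rt.inv().apply(np.array(pos)-s["tool_pos"])/.05,3), "F",np.round(s["wrist_force"],2),"T",np.round(s["torque"],2),"grip",round(float(s["grip_force"]),1),"w",round(float(s["width"]),3),"t",round(float(s["time"]),2))
E
python3 -c "
from h import *
go([.5766,-.1904,.13])"
```

```text
pos [ 0.5746 -0.1841  0.2012] rot units [ 0.005 -0.014  0.002] travel units (cur axes) [-0.042 -0.126  1.423] (target axes) [-0.04  -0.125  1.423] F [ 0.29 -0.86 -0.01] T [-0.03 -0.03  0.  ] grip 0.0 w 1.0 t 5.9
```

apply_moves(fingers=[1,1,1,1,1,1], travel=[[-0.02,-0.06,0.5],[-0.02,-0.06,0.5],[0,0,0.4],[0,0,0],[0,0,0],[0,0,0]], rotation=[[0,0,0],[0,0,0],[0,0,0],[0,0,0],[0,0,0],[0,0,0]])

```text
time: 6.5
tool_pos: [0.5788, -0.191, 0.1343]
tcp_rot: [-0.0, 3.137, -0.003]
wrist_force: [-0.6, 0.0, 0.3]
width: 1.001
grip_force: 0.0
```

```bash
python3 -c "
from h import *
go([.5766,-.1904,.06])
c=read_camera('wrist'); r=regions_of('wrist','tall_reel')[0]; print(r['p'],fitreel(c,r['mask'],.577,-.19))
go([.5766,-.1904,.06])"
```

```text
pos [ 0.5788 -0.191   0.1343] rot units [-0.016  0.041  0.002] travel units (cur axes) [0.051 0.014 1.485] (target axes) [0.045 0.012 1.486] F [-0.65  0.02  0.29] T [-0.01 -0.    0.05] grip 0.0 w 1.001 t 6.5
0.55 (array([ 576.19468069, -190.19855213]), np.float64(0.9711636528625))
pos [ 0.5784 -0.1908  0.1337] rot units [-0.013  0.035  0.002] travel units (cur axes) [0.042 0.01  1.475] (target axes) [0.036 0.008 1.475] F [ 0.38 -0.73  0.25] T [ 0.04  0.04 -0.02] grip 0.0 w 1.001 t 6.6
```

apply_moves(fingers=[1,1,1,1,1,1], travel=[[0.04,0,0.4],[0,0,0.4],[0,0,0.4],[0,0,0.26],[0,0,0],[0,0,0]], rotation=[[0,0,0],[0,0,0],[0,0,0],[0,0,0],[0,0,0],[0,0,0]], newtons=60)

```text
time: 7.2
tool_pos: [0.5754, -0.1904, 0.0589]
tcp_rot: [-0.0, 3.141, -0.0]
wrist_force: [-0.3, 1.0, 1.5]
width: 0.998
grip_force: 0.0
```

apply_moves(fingers=[0.6,0.45,0.35,0,0,0,0,0,0], travel=[[0,0,0],[0,0,0],[0,0,0],[0,0,0],[0,0,0],[0,0,0],[0,0,0],[0,0,0],[0,0,0]], rotation=[[0,0,0],[0,0,0],[0,0,0],[0,0,0],[0,0,0],[0,0,0],[0,0,0],[0,0,0],[0,0,0]], newtons=60)

```text
time: 8.1
tool_pos: [0.5755, -0.1904, 0.0593]
tcp_rot: [-0.0, 3.14, -0.001]
wrist_force: [-1.1, 1.6, 6.3]
width: 0.41
grip_force: 59.7
```

```bash
python3 -c "
from h import *
go([.5766,-.1904,.06])
c=read_camera('wrist'); cv2.imwrite('pics/w3.png',c['image'][...,::-1])"
```

```text
pos [ 0.5755 -0.1904  0.0593] rot units [-0.004  0.013  0.002] travel units (cur axes) [-0.021  0.001 -0.015] (target axes) [-0.021  0.001 -0.015] F [-1.11  1.57  6.3 ] T [-0.06  0.15  0.01] grip 59.7 w 0.41 t 8.1
```

View pics/w3.png

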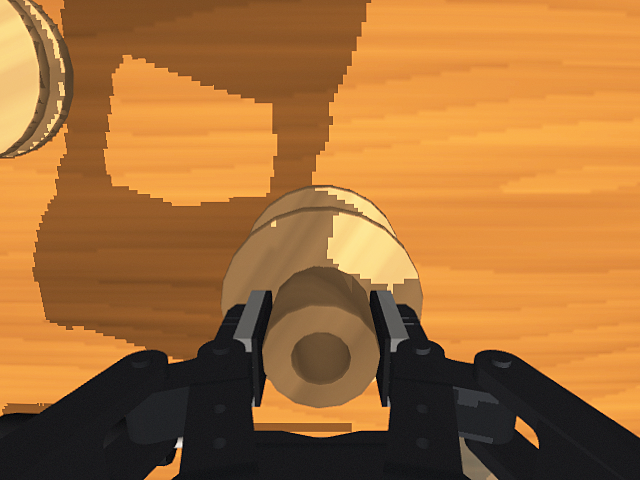

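The wrist picture shows the neck held between both pads, with the bore centred near (321,357). I'll lift and carry it to a standoff where the wrist camera looks down on the spindle.

apply_moves(fingers=[0,0,0,0,0,0,0,0], travel=[[0,0,-0.2],[0,0,-0.5],[0,0,-0.7],[0,0,-0.7],[0,0,-0.7],[0,0,-0.7],[0,0,-0.5],[0,0,-0.2]], rotation=[[0,0,0],[0,0,0],[0,0,0],[0,0,0],[0,0,0],[0,0,0],[0,0,0],[0,0,0]])

```text
time: 8.95
tool_pos: [0.576, -0.1907, 0.2718]
tcp_rot: [-0.0, 3.137, -0.003]
wrist_force: [-0.2, -0.1, -1.1]
width: 0.408
grip_force: 60.2
```

apply_moves(fingers=[0,0,0,0,0,0,0,0,0,0,0,0], travel=[[0,0.3,0],[0.03,0.6,0],[0.03,0.7,0],[0.03,0.7,0],[0.03,0.7,0],[0.03,0.7,0],[0.03,0.7,0],[0.03,0.7,0],[0.03,0.7,0],[0.03,0.6,0],[0.04,0.4,0],[0,0.1,0]], rotation=[[0,0,0],[0,0,0],[0,0,0],[0,0,0],[0,0,0],[0,0,0],[0,0,0],[0,0,0],[0,0,0],[0,0,0],[0,0,0],[0,0,0]])

```text
time: 10.15
tool_pos: [0.557, 0.1574, 0.2653]
tcp_rot: [0.005, -3.136, 0.0]
wrist_force: [-0.3, -0.1, -2.5]
width: 0.412
grip_force: 60.2
```

apply_moves(fingers=[0,0,0,0], travel=[[0,0,0],[0,0,0],[0,0,0],[0,0,0]], rotation=[[0,0,0],[0,0,0],[0,0,0],[0,0,0]])

```text
time: 10.55
tool_pos: [0.5594, 0.1538, 0.2681]
tcp_rot: [-0.002, -3.141, 0.0]
wrist_force: [0.0, 0.1, -2.6]
width: 0.408
grip_force: 60.2
```

```bash
python3 -c "
from h import *
go([.56,.155,.27])
for n in ('wrist','scene','side'):
    c=read_camera(n)
    if n=='wrist': cv2.imwrite('pics/w4.png',c['image'][...,::-1])
    for t in tip_of(n,'spindle_tip')[:2]: print(n,t['p'],t['location'],onz(c,t['location'],.158))
    for t in tip_of(n,'spring_disc')[:1]: print(n,'disc',t['p'],t['location'],onz(c,t['location'],.055))
"
```

```text
pos [0.5594 0.1538 0.2681] rot units [-0.002 -0.002 -0.012] travel units (cur axes) [-0.012  0.024 -0.037] (target axes) [-0.012  0.024 -0.037] F [ 0.03  0.14 -2.61] T [-0.04  0.   -0.08] grip 60.2 w 0.408 t 10.55
wrist 0.9 [312.0, 79.6] [0.4723123  0.14799359 0.158     ]
wrist disc 0.74 [314.7, 88.7] [0.4715425  0.14808179 0.055     ]
scene disc 0.87 [387.9, 245.1] [0.46822405 0.15029859 0.055     ]
side 0.72 [196.1, 350.2] [0.43410688 0.55687711 0.158     ]
side 0.67 [300.9, 256.8] [0.46505213 0.1514574  0.158     ]
side disc 0.53 [302.7, 286.1] [0.47047524 0.13466614 0.055     ]
```

View pics/w4.png

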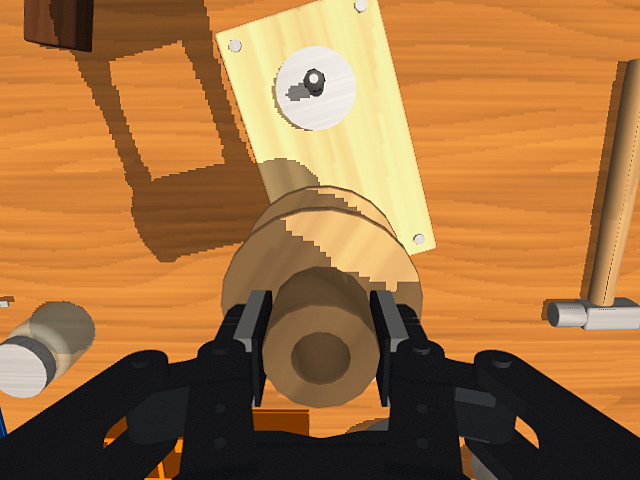

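The wrist view shows the spindle tip at (314,80) over the disc, centred near (316,88). The held reel's bore mouth is at (321,357). Now the precise centres.

```bash
python3 -c "
from h import *
c=read_camera('wrist'); go([.472,.148,.268]); im=c['image']; T=read_state()['tool_pos']
hsv=cv2.cvtColor(im,cv2.COLOR_RGB2HSV); m=((hsv[...,1]<40)&(hsv[...,2]>120)).astype(np.uint8); m[:, :265]=0;m[:,365:]=0;m[140:]=0;m[:38]=0
m=cv2.morphologyEx(m,cv2.MORPH_CLOSE,np.ones((25,25)))
k=max(cv2.findContours(m,0,1)[0],key=cv2.contourArea); h=cv2.convexHull(k)
P=np.array([onz(c,p,.055) for p in h[:,0].astype(float)])[:,:2]
s=least_squares(lambda q:np.hypot(*(P-q[:2]).T)-q[2],[.472,.148,.032],loss='soft_l1',f_scale=5e-4); print('disc',s.x,np.sqrt((s.fun**2).mean()))
r=regions_of('wrist','tall_reel')
for z0 in (T[2]-.0593,): 
  for q in r[:1]: print('reel',q['p'],q['bbox'],fitreel(c,q['mask'],T[0],T[1],z0))
print('bore',onz(c,(320.7,357),T[2]+.031)-T)
a=cv2.cvtColor(im,cv2.COLOR_RGB2GRAY)[62:104,290:336]; cv2.imwrite('pics/tip.png',cv2.resize(im[40:140,260:370,::-1],None,fx=6,fy=6,interpolation=0))
for t in tip_of('wrist','spindle_tip')[:1]: print(t)
"
```

```text
pos [0.5594 0.1547 0.2683] rot units [0.    0.001 0.001] travel units (cur axes) [ 1.747 -0.134  0.006] (target axes) [ 1.747 -0.135  0.007] F [-0.51 -0.52 -1.5 ] T [-0.03 -0.01 -0.  ] grip 60.2 w 0.409 t 11.05
disc [0.47145498 0.14872692 0.03162398] 0.0001229517159347453
reel 0.86 [221.9, 184.9, 200.9, 224.5] (array([560.05339185, 153.79678286]), np.float64(0.8209567696048522))
bore [ 0.00032433 -0.00113337  0.031     ]
{'location': [316.2, 79.8], 'p': 0.82}
```

View pics/tip.png

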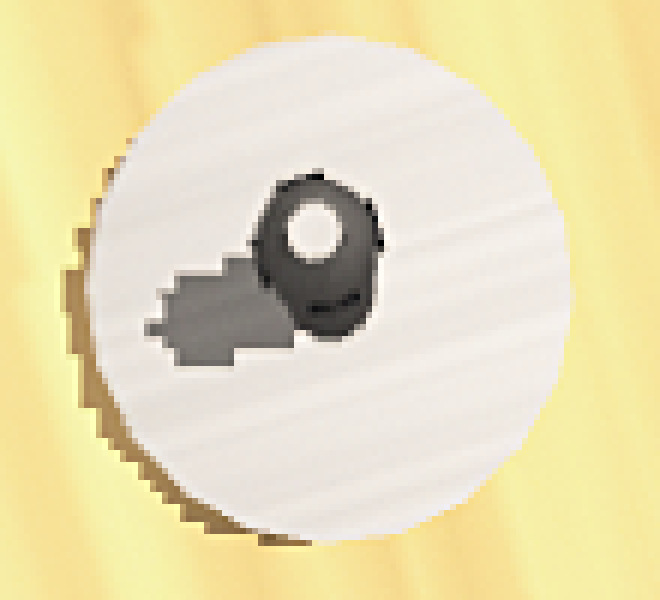

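apply_moves(fingers=[0,0,0,0,0,0,0,0], travel=[[0.3,-0.05,0],[0.5,-0.05,0],[0.5,0,0],[0.35,0,0],[0.12,0,0],[0,0,0],[0,0,0],[0,0,0]], rotation=[[0,0,0],[0,0,0],[0,0,0],[0,0,0],[0,0,0],[0,0,0],[0,0,0],[0,0,0]])

```text
time: 11.95
tool_pos: [0.4717, 0.1497, 0.2684]
tcp_rot: [0.0, 3.141, 0.0]
wrist_force: [0.0, -0.8, -1.7]
width: 0.411
grip_force: 60.3
```

```bash
python3 -c "
from h import *
go([.4709,.1493,.22])
c=read_camera('wrist');T=read_state()['tool_pos']
cv2.imwrite('pics/s.png',np.hstack([cv2.resize(read_camera(n)['image'][y-60:y+60,x-60:x+60,::-1],(400,400),interpolation=0) for n,x,y in (('scene',391,230),('side',300,265))]))
go([.4709,.1493,.22])
go([.4709,.1493,.22])"
```

```text
pos [0.4717 0.1497 0.2684] rot units [ 0.     0.006 -0.   ] travel units (cur axes) [ 0.017 -0.009  0.968] (target axes) [ 0.016 -0.009  0.968] F [ 0.05 -0.8  -1.73] T [-0.02 -0.    0.01] grip 60.3 w 0.411 t 11.95
pos [0.4714 0.1497 0.2681] rot units [-0.001 -0.002 -0.001] travel units (cur axes) [ 0.009 -0.008  0.963] (target axes) [ 0.009 -0.008  0.963] F [-0.16  0.07 -1.31] T [0.01 0.02 0.03] grip 60.3 w 0.411 t 12.1
pos [0.4714 0.1497 0.2681] rot units [-0.001 -0.002 -0.001] travel units (cur axes) [ 0.009 -0.008  0.963] (target axes) [ 0.009 -0.008  0.963] F [-0.16  0.07 -1.31] T [0.01 0.02 0.03] grip 60.3 w 0.411 t 12.1
```

View pics/s.png

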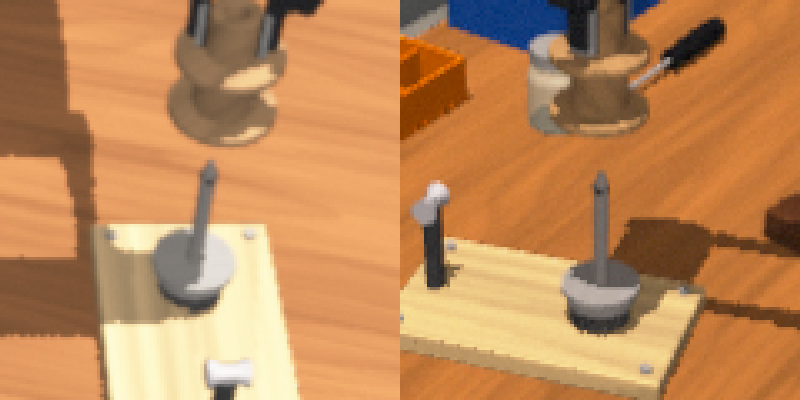

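Both outside views show the reel hanging in line above the spindle: scene (391,200), side (300,240). I'll lower it gently and check the side forces.

apply_moves(fingers=[0,0,0,0,0,0,0,0,0], travel=[[0.01,-0.005,0.3],[0,0,0.4],[0,0,0.2],[0,0,0.1],[0,0,0.1],[0,0,0.1],[0,0,0.1],[0,0,0.1],[0,0,0]], rotation=[[0,0,0],[0,0,0],[0,0,0],[0,0,0],[0,0,0],[0,0,0],[0,0,0],[0,0,0],[0,0,0]])

```text
time: 13.0
tool_pos: [0.4699, 0.1493, 0.1976]
tcp_rot: [0.0, -3.14, 0.0]
wrist_force: [-0.2, 0.8, -1.7]
width: 0.408
grip_force: 60.2
```

apply_moves(fingers=[0,0,0,0,0,0], travel=[[0,0,0.15],[0,0,0.15],[0,0,0.15],[0,0,0.15],[0,0,0.1],[0,0,0]], rotation=[[0,0,0],[0,0,0],[0,0,0],[0,0,0],[0,0,0],[0,0,0]])

```text
time: 13.6
tool_pos: [0.4695, 0.1492, 0.162]
tcp_rot: [0.0, -3.139, 0.001]
wrist_force: [0.2, 0.2, -1.0]
width: 0.409
grip_force: 60.2
```

apply_moves(fingers=[0,0,0,0,0,0,0,0], travel=[[0,0,0.15],[0,0,0.15],[0,0,0.15],[0,0,0.15],[0,0,0.1],[0,0,0.05],[0,0,0],[0,0,0]], rotation=[[0,0,0],[0,0,0],[0,0,0],[0,0,0],[0,0,0],[0,0,0],[0,0,0],[0,0,0]])

```text
time: 14.4
tool_pos: [0.4705, 0.1495, 0.126]
tcp_rot: [-0.0, 3.141, 0.0]
wrist_force: [-0.4, -0.1, -1.8]
width: 0.408
grip_force: 60.2
```

apply_moves(fingers=[0,0,0,0,0,0,0,0,0], travel=[[0,0,0.05],[0,0,0.05],[0,0,0.05],[0,0,0.04],[0,0,0.04],[0,0,0.04],[0,0,0.04],[0,0,0],[0,0,0]], rotation=[[0,0,0],[0,0,0],[0,0,0],[0,0,0],[0,0,0],[0,0,0],[0,0,0],[0,0,0],[0,0,0]])

```text
time: 15.3
tool_pos: [0.4705, 0.1495, 0.1107]
tcp_rot: [-0.0, 3.141, 0.0]
wrist_force: [-0.9, -0.5, 2.7]
width: 0.409
grip_force: 60.5
```

```bash
python3 -c "
from h import *
for i in range(4): read_camera('wrist'); go([.4709,.1493,.1063])"
```

```text
pos [0.4705 0.1496 0.1107] rot units [0.001 0.003 0.002] travel units (cur axes) [-0.008 -0.005  0.088] (target axes) [-0.008 -0.005  0.088] F [-1.91  0.99  3.06] T [-0.14  0.33 -0.02] grip 60.5 w 0.402 t 15.35
pos [0.4705 0.1495 0.1107] rot units [0.001 0.004 0.001] travel units (cur axes) [-0.007 -0.005  0.088] (target axes) [-0.007 -0.005  0.088] F [-1.37  0.83  3.  ] T [-0.13  0.32 -0.02] grip 60.5 w 0.407 t 15.4
pos [0.4705 0.1495 0.1106] rot units [0.001 0.004 0.001] travel units (cur axes) [-0.008 -0.005  0.087] (target axes) [-0.008 -0.005  0.087] F [-1.73 -0.07  3.13] T [-0.17  0.3  -0.06] grip 60.5 w 0.408 t 15.45
pos [0.4705 0.1495 0.1106] rot units [0.001 0.004 0.002] travel units (cur axes) [-0.008 -0.005  0.086] (target axes) [-0.008 -0.005  0.086] F [-2.04 -0.66  2.78] T [-0.09  0.26 -0.02] grip 60.5 w 0.404 t 15.5
```

apply_moves(fingers=[0,0,0,0,0,0], travel=[[0,0,0.03],[0,0,0.03],[0,0,0.03],[0,0,0],[0,0,0],[0,0,0]], rotation=[[0,0,0],[0,0,0],[0,0,0],[0,0,0],[0,0,0],[0,0,0]])

```text
time: 16.1
tool_pos: [0.4707, 0.1496, 0.1067]
tcp_rot: [-0.0, 3.141, 0.0]
wrist_force: [-3.3, 0.1, 9.2]
width: 0.408
grip_force: 61.0
```

```bash
python3 -c "
from h import *
for i in range(6): 
  n=('wrist','scene','side')[i%3]; c=read_camera(n); go([.4709,.1493,.1063])
  if i in (1,2): cv2.imwrite(f'pics/e{i}.png',c['image'][...,::-1])
a=[cv2.imread(f'pics/e{i}.png')[y-50:y+50,x-50:x+50] for i,x,y in ((1,391,230),(2,300,270))]
cv2.imwrite('pics/e.png',np.hstack([cv2.resize(k,(400,400),interpolation=0) for k in a]))"
```

```text
pos [0.4707 0.1496 0.1067] rot units [0.002 0.006 0.002] travel units (cur axes) [-0.004 -0.006  0.008] (target axes) [-0.004 -0.006  0.008] F [-3.24 -0.59  8.9 ] T [-0.24  0.61 -0.04] grip 61.0 w 0.41 t 16.15
pos [0.4707 0.1496 0.1067] rot units [0.001 0.006 0.002] travel units (cur axes) [-0.004 -0.006  0.008] (target axes) [-0.004 -0.006  0.008] F [-2.84  0.37  8.9 ] T [-0.29  0.64 -0.04] grip 61.0 w 0.408 t 16.2
pos [0.4707 0.1496 0.1067] rot units [0.002 0.005 0.002] travel units (cur axes) [-0.005 -0.006  0.008] (target axes) [-0.005 -0.006  0.008] F [-3.61  0.    8.75] T [-0.28  0.63 -0.07] grip 61.0 w 0.409 t 16.25
pos [0.4707 0.1496 0.1067] rot units [0.001 0.006 0.002] travel units (cur axes) [-0.005 -0.006  0.008] (target axes) [-0.005 -0.006  0.008] F [-4.02  0.13  8.19] T [-0.27  0.67  0.  ] grip 61.0 w 0.406 t 16.3
pos [0.4707 0.1496 0.1067] rot units [0.001 0.006 0.002] travel units (cur axes) [-0.004 -0.006  0.008] (target axes) [-0.004 -0.006  0.008] F [-3.95 -0.26  8.19] T [-0.28  0.63  0.01] grip 61.0 w 0.411 t 16.35
pos [0.4707 0.1496 0.1067] rot units [0.001 0.006 0.002] travel units (cur axes) [-0.004 -0.006  0.007] (target axes) [-0.004 -0.006  0.007] F [-3.7  -0.88  8.04] T [-0.31  0.66 -0.02] grip 61.0 w 0.406 t 16.4
```

View pics/e.png

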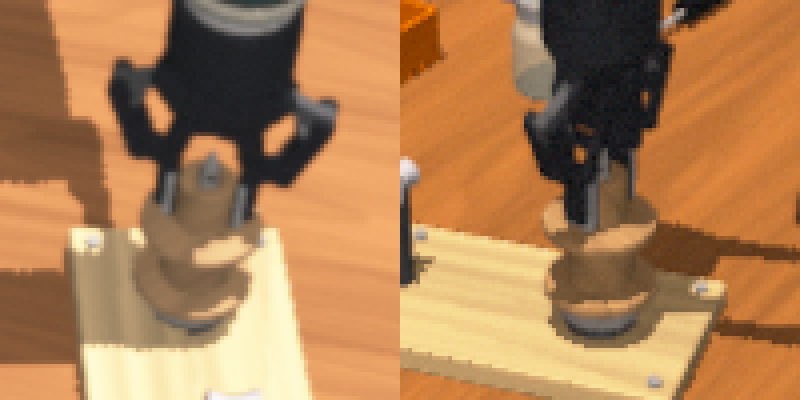

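Both views show the reel on the spindle with the disc pressed and the tip above the neck: scene (391,215), side (300,265). The reading sags slightly, so I'll firm up the grip, ease the small side load and watch it.

apply_moves(fingers=[0,0,0,0,0,0], travel=[[0,0,0],[0,0,0],[0.01,0,0.01],[0.01,0,0],[0,0,0],[0,0,0]], rotation=[[0,0,0],[0,0,0],[0,0,0],[0,0,0],[0,0,0],[0,0,0]], newtons=110)

```text
time: 17.0
tool_pos: [0.4705, 0.1496, 0.1066]
tcp_rot: [-0.001, 3.139, 0.0]
wrist_force: [-3.0, -0.2, 9.2]
width: 0.395
grip_force: 108.4
```

```bash
python3 -c "
from h import *
for i in range(16): 
  read_camera('side'); 
  if i%5==0: go([.4709,.1493,.1063])
"
```

```text
pos [0.4705 0.1496 0.1066] rot units [0.002 0.024 0.003] travel units (cur axes) [-0.007 -0.006  0.007] (target axes) [-0.007 -0.006  0.007] F [-1.07 -0.97  9.39] T [-0.4   0.39 -0.04] grip 108.4 w 0.392 t 17.05
pos [0.4706 0.1496 0.1066] rot units [0.002 0.023 0.003] travel units (cur axes) [-0.007 -0.007  0.007] (target axes) [-0.007 -0.007  0.007] F [-1.8  -0.38  8.79] T [-0.39  0.37 -0.01] grip 108.4 w 0.393 t 17.3
pos [0.4705 0.1496 0.1066] rot units [0.003 0.024 0.003] travel units (cur axes) [-0.007 -0.006  0.007] (target axes) [-0.007 -0.006  0.007] F [-2.62 -0.76  9.32] T [-0.37  0.4  -0.03] grip 108.4 w 0.396 t 17.55
pos [0.4706 0.1496 0.1067] rot units [0.003 0.024 0.002] travel units (cur axes) [-0.007 -0.006  0.007] (target axes) [-0.007 -0.006  0.007] F [-1.89 -0.95  9.75] T [-0.37  0.34  0.01] grip 108.4 w 0.394 t 17.8
```

The press is steady at about 9.3 N on the wrist plus about 1.8 N of reel weight, so roughly 11 N on the disc. I'm handing it in.

```bash
python3 -c "
from h import *
print(finish_job())"
```

```text
the job is handed in; nothing more can be done
None
```

The tall reel is on the spindle, neck up, and the gripper is still holding it pressed on the spring disc at about 11 N, steady; the spindle tip shows above the neck (my pictures were too coarse to make out the pin hole), nothing else was touched as far as the pictures show, and the job is handed in with no verdict returned.

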